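# Pack the slide mailer under the cantilever tray of the accessory case

## Task

Swing the accessory case's top tray up and over to the far side, well past the top of its swing, lay the small slide mailer that is on the desk to the left of the case into the compartment underneath while the tray is open, then swing the tray back until it is fully down on the case again. The mailer ends lying in the closed case.

Things in the scene. Friction and masses are not known exactly. Their poses are not given: they have to be found in the camera images.
- tray_arm (a joint): Swing of the tray, rad: 0 fully down, 2.27 fully over (stop). Parallel arms keep it level: each point moves on an arc, at q by 0.1*(cos(0.433)-cos(0.433+q)) m along the case's +x and 0.1*(sin(0.433+q)-sin(0.433)) m up: 58 mm up at q=1.14, at 2.27 181 mm over at the closed height. Stiff hinges: it stays where left; 4 to 8 N at the handle moves it.
- tray_handle (a point): Centre of the black handle bar over the middle of the grey tray; 14 mm thick along its x, 90 mm long along its y, 12 mm high; axes as the case's. Tray down: 112 mm above the desk. Tray 140 x 210 x 26 mm, its rim 40 mm and its underside 66 mm below the bar's centre; bar on two posts 72 mm apart. A small coverslip box, 17 mm high, rides loose in the tray.
- compartment (a point): Centre of the floor of the grey accessory case's lower compartment, 5 mm above the desk. Inside 130 mm along x, 200 mm along y, 40 mm deep; walls 5 mm thick, rim 45 mm above the desk. x points away from the robot, the way the tray swings open; y left along the long side. The case is fixed to the desk; the tray, when down, covers the compartment.
- mailer_center (a point): Centre of the slide mailer, a flat white plastic box 34 mm wide along its x, 84 mm long along its y, 14 mm high, lying flat on the desk to the left of the case, its centre 7 mm above its underside; about 30 g. A round petri dish, 58 mm across and 16 mm high, lies near it and is not wanted.
There are look-alikes about, which are no part of the job. What is shaped like the part that bears mailer_center but brown or yellow is not meant.

How it is judged:
On the way, in this order (a step that is already met when the one before it is completed fails the run):
1. the tray is swung up and over the top of its swing (joint value above 1.6), the mailer still outside (value of joint tray_arm above 1.6 rad and horizontal distance between mailer_center and compartment above 0.13 m), for 0.2 s.
2. the mailer lies in the compartment while the tray is open (joint value above 1.2) (value of joint tray_arm above 1.2 rad and x of mailer_center in the frame of compartment between -0.065 and 0.065 m and y of mailer_center in the frame of compartment between -0.1 and 0.1 m and height (world z) of mailer_center below 0.035 m), for 0.2 s.
At the end, for the whole second after the job is handed in: The tray is down on the case (joint value below 0.1 rad, that is less than about 10 mm from fully down) and the slide mailer's centre is inside the compartment's walls and below 35 mm above the desk (value of joint tray_arm below 0.1 rad and x of mailer_center in the frame of compartment between -0.065 and 0.065 m and y of mailer_center in the frame of compartment between -0.1 and 0.1 m and height (world z) of mailer_center below 0.035 m); the robot touches nothing.
It also fails if it takes over 72 s, if anything falls off the work surface, if the arm or the gripper's body presses on something with over 40 N, if the wrist force passes 120 N, or if a joint passes its speed limit or range.

## Robot

A 6-joint arm with a two-finger parallel gripper is mounted at the origin on a cart in front of the work surface, level with it; the furniture and walls round the work are solid. World frame = base frame: x ahead of the robot, y to its left, z up, the work surface at z = 0. Lengths are in m, angles in rad, forces in N, time in s.
With the tool pointing down it reaches from about 0.375 to 0.75 m from the base axis. Payload 9 kg.
Tool frame: the origin (TCP) lies between the finger pads; the fingertips stand 11 mm ahead of it and the grasp point (between the pads) lies 8 mm behind it; y points along the fingers, z is the direction in which the jaws open and shut, and the axes are right-handed (so a half turn about y gives the same grasp; the last joint's range is limited). The gripper opens to 85 mm and grips with 20 to 120 N. Pads are 22 mm wide; open, the fingers measure 114 mm over their backs; the gripper's body (76 mm by 85 mm) begins 54 mm behind the grasp point. The pads swing forward as they close: fully open they stand 13 mm farther back than shut.
Start: joints at [-1.527, 0.104, 0.097, 1.564, 0, 1.353], TCP at [0.155, -0.58, 0.242] pointing down, gripper open.
Joint ranges: [-2.99, 2.99], [-0.84, 1.86], [-1.1, 1.16], [-1.84, 2.11], [-1.51, 1.56], [-3.14, 3.14]. Speed limits (rad/s): [2.22, 2.22, 2.57, 3.14, 3.14, 3.14].

## Interface

Orientations are given as a unit quaternion [w, x, y, z].
In Python, from workcell import readout, eyes, order gives the robot as it stands.
- The arm moves only by the tool carry_out, never from a script. Its argument "commands" is a list of rows, each a list of 5 numbers: the shift along the tool's x, y, z in cm, then the turn about the tool's y in degrees, then the opening, from 0 (shut) to 1 (fully open). A call has 1 to 12 rows; each row shifts and turns the commanded pose from where the row before left it, along the tool's axes as they then stand; what a row does not reach is not made up. A row lasts 1/10 s, in which the tool goes at most 50 mm and 8.59 degrees, less where a joint would pass 70% of its speed; a pose out of reach is approached as far as the arm can. A call with a gripper value outside its range is refused whole. The fingers move at their own pace and stop on an object; the grip force is fixed at half the most. Time passes only in rows, so rows that do not move let the fingers close. It gives the time, the measured TCP pose, the force and the opening at its end, in the units of the state.
- readout.get_obs(): the state, without advancing time (a new reading comes with each control period).
- eyes.capture(name): name is "scene" or "side" or "wrist"; returns a dict with "img" (400x640x3 uint8, blue, green, red), "range_z" (400x640 float32, m along the optical axis (not along the pixel's ray), 0 where there is no reading), "mtx" (3x3 intrinsics, pixels), "position" and "attitude" of the camera in the world. Camera axes: x right, y up, looking along -z (the intrinsics and any distortion apply to the point x, -y, -z); pixel columns grow to the right and rows downward; lengths in m; the calibration is good to about 2 mm. The wrist camera is an equidistant fisheye: a pixel r from the principal point sees the ray r / f radians off the axis. A picture is of the moment at which its call begins.
- order.close_job(): hands the job in, once; it reports no verdict.
The state is a dict: "clock": time; "joint_positions": joint angles; "joint_velocities": joint speeds; "tau": joint torques, N m; "tool_pos": TCP position; "eef_rot": TCP orientation; "contact_force": force on the tool from outside, world axes, zero at the start; "torque": the same for the moment, N m; "finger_gap": finger opening in m.
Only numpy, scipy, OpenCV 4.12 (cv2) and the standard library are available. Lean on these libraries where they do the work, as an engineer would, in place of code of your own. Each camera call takes 0.05 s, during which the arm holds its last target.

## Working session

There is one attempt and no reset: what is moved stays moved. The work goes in short steps, Python scripts to look and compute and a tool call to move; the robot and the scene stay as the last step left them, time stands still between calls to the robot, and variables do not carry over. Pictures are saved under pics/ and viewed, and the job is handed in when it is done.

Besides the shell and the picture viewer there is one more tool, called after "Call:" in YAML: its name, and indented under it one key for each argument. carry_out: Moves the arm, as the interface text tells. Its arguments: {"type":"object","properties":{"commands":{"type":"array","items":{"type":"array","items":{"type":"number"}}}},"required":["commands"]}

```bash
mkdir -p pics; ls; cat > h.py <<'E'
import numpy as np, cv2
from workcell import readout, eyes, order
from scipy.spatial.transform import Rotation as R
def rot(q): return R.from_quat([q[1],q[2],q[3],q[0]]).as_matrix()
def pts(c):
    K=np.array(c["mtx"]);z=c["range_z"];h,w=z.shape
    u,v=np.meshgrid(np.arange(w),np.arange(h))
    P=np.stack([(u-K[0,2])/K[0,0]*z,-(v-K[1,2])/K[1,1]*z,-z],-1)
    W=P@rot(c["attitude"]).T+np.array(c["position"]); W[z==0]=np.nan
    return W
E
python3 - <<'E'
from h import *
o=readout.get_obs(); print({k:np.round(v,3).tolist() for k,v in o.items()}); print(rot(o["eef_rot"]).round(3))
for n in ["scene","side","wrist"]:
    c=eyes.capture(n); cv2.imwrite(f"pics/{n}0.png",c["img"]); print(n,c["position"],c["attitude"],c["mtx"])
    np.save(f"{n}0.npy",c,allow_pickle=True)
E
```

```text
pics
{'clock': 0.0, 'joint_positions': [-1.527, 0.105, 0.096, 1.564, -0.0, 1.353], 'joint_velocities': [-0.001, -0.001, -0.0, -0.0, -0.001, 0.001], 'tau': [-0.0, -55.694, 50.365, 0.017, -0.0, 0.0], 'tool_pos': [0.155, -0.579, 0.242], 'eef_rot': [0.092, -0.092, 0.702, -0.701], 'contact_force': [0.319, 0.216, 0.893], 'torque': [0.023, 0.01, -0.041], 'finger_gap': 0.086}
[[-0.966 -0.     0.259]
 [-0.259  0.001 -0.966]
 [-0.    -1.    -0.001]]
scene [0.83837043 0.3433035  0.82205399] [0.53503912 0.13517918 0.21639193 0.80537834] [[470.76049216   0.         322.08117015]
 [  0.         470.76049216 206.91744667]
 [  0.           0.           1.        ]]
side [-0.08210084  0.43549395  0.68172986] [-0.48404427 -0.20537215  0.33502638  0.78184446] [[431.77721885   0.         319.24857992]
 [  0.         431.77721885 198.97900338]
 [  0.           0.           1.        ]]
wrist [ 0.22679473 -0.560308    0.37412165] [ 0.78499905 -0.11512345  0.08970135 -0.60206042] [[309.70691629   0.         315.34183447]
 [  0.         309.70691629 201.13855391]
 [  0.           0.           1.        ]]
```

View pics/scene0.png

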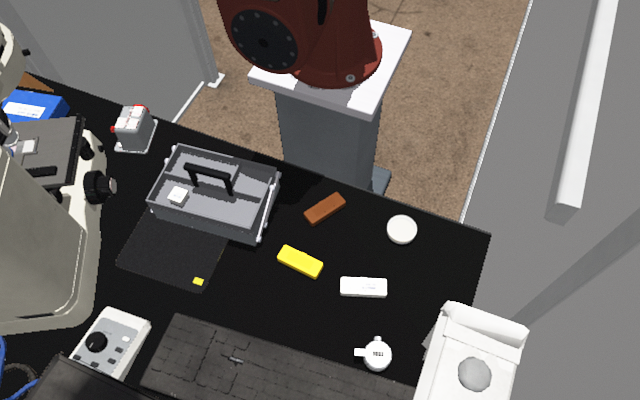

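View pics/side0.png

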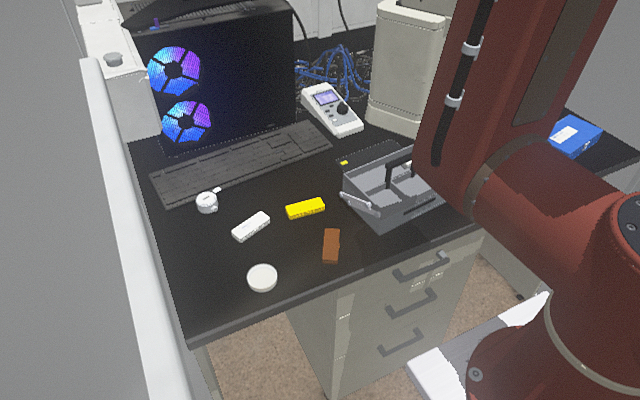

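The scene view shows the case at about (213,190), its black bar at (209,178) and the coverslip box at (177,195). Things that could be taken for the mailer, by scene pixel:
- White flat box at (363,287)
- Brown box at (325,208)
- Yellow box at (300,262)
- Round petri dish at (402,229)
- Round white item with a tab at (376,355)

By the description, the white box at (363,287), seen at (251,226) in the side view, is the mailer. Next I'll measure it and check it in a crop.

```bash
python3 - <<'E'
from h import *
for n,(x0,y0,x1,y1) in {"scene":(325,265,400,310),"side":(222,200,280,250)}.items():
    c=np.load(f"{n}0.npy",allow_pickle=True).item(); W=pts(c); im=c["img"]
    sub=W[y0:y1,x0:x1]; m=(im[y0:y1,x0:x1].min(-1)>150)
    m2=m&(sub[...,2]>0.008)
    p=sub[m2]; print(n,m2.sum(),"z",np.nanpercentile(p[:,2],[5,50,95]).round(4))
    top=p[p[:,2]>np.nanmedian(p[:,2])-0.004]
    r=cv2.minAreaRect(top[:,:2].astype(np.float32)*1000); print(r)
    cr=cv2.resize(im[y0-25:y1+25,x0-25:x1+25],None,fx=4,fy=4); cv2.imwrite(f"pics/crop_{n}.png",cr)
    # bowl: dark bar and case
c=np.load("scene0.npy",allow_pickle=True).item(); W=pts(c); im=c["img"]
reg=np.zeros(im.shape[:2],bool); reg[135:250,135:290]=1
for lo,hi,nm in [(.108,.125,'bar'),(.062,.08,'rim'),(.03,.056,'caserim')]:
    m=reg&(W[...,2]>lo)&(W[...,2]<hi); 
    if nm=='bar': m&=im.max(-1)<70
    p=W[m]; print(nm,m.sum(),np.median(p,0).round(4),p.min(0).round(3),p.max(0).round(3)); print(cv2.minAreaRect(p[:,:2].astype(np.float32)*1000))
m=reg&(W[...,2]>.02); p=W[m]; print(cv2.minAreaRect(p[:,:2].astype(np.float32)*1000))
v=cv2.resize(im[120:260,110:310],None,fx=4,fy=4); cv2.imwrite("pics/case.png",v)
E
```

```text
scene 800 z [0.0125 0.0154 0.0179]
((542.14794921875, 286.0715026855469), (33.464691162109375, 81.51115417480469), 19.77267074584961)
side 477 z [0.0093 0.012  0.014 ]
((539.5193481445312, 284.5189208984375), (34.465938568115234, 84.98516845703125), 19.83324432373047)
bar 353 [ 0.4865 -0.0424  0.1181] [ 0.475 -0.088  0.108] [0.495 0.    0.123]
((485.2245788574219, -44.12977600097656), (12.533794403076172, 88.68492126464844), 6.186862468719482)
rim 2207 [ 0.4861 -0.057   0.0692] [ 0.403 -0.165  0.062] [0.564 0.067 0.08 ]
((483.2461242675781, -44.69536590576172), (142.7120361328125, 229.6695098876953), 5.894221782684326)
caserim 5148 [ 0.4952 -0.032   0.051 ] [ 0.407 -0.269  0.03 ] [0.564 0.071 0.056]
((486.81158447265625, -98.67863464355469), (152.05990600585938, 337.77935791015625), 1.519745945930481)
((484.1867370605469, -97.88780212402344), (159.51947021484375, 346.5429382324219), 0.6425802707672119)
```

View pics/crop_scene.png

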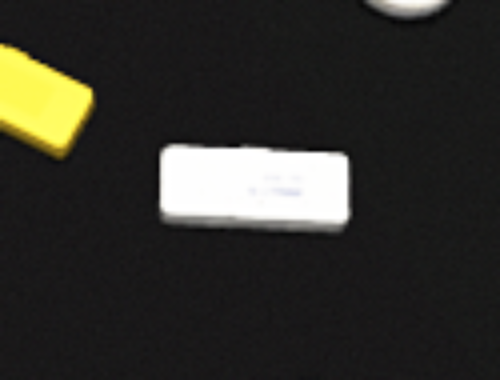

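View pics/case.png

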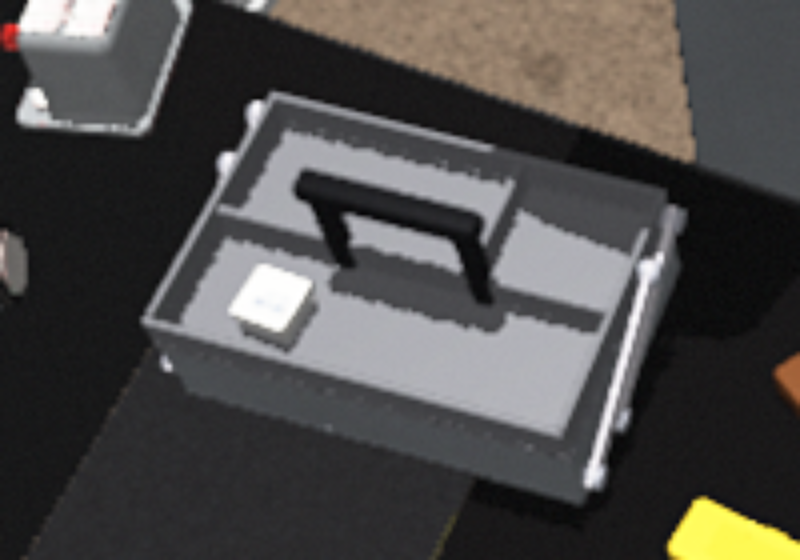

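The crop confirms the choice: a flat white box with faint print, measuring 34 x 84 mm with its top at 14 mm. Its centre is near (0.541, 0.286), with its short axis at 19.8°. The bar is at (0.485, -0.044) and the case yaw is about 6°. Before the first reach I'll check that the path is clear.

```bash
python3 - <<'E'
from h import *
for n in ["scene","side"]:
    c=np.load(f"{n}0.npy",allow_pickle=True).item(); W=pts(c).reshape(-1,3)
    for (xa,xb,ya,yb) in [(.1,.4,-.6,-.2),(.3,.6,-.3,-.15),(.55,.72,-.2,.12),(.6,.85,-.3,-.1),(.72,.85,-.2,.12),(.4,.7,.1,.4)]:
        s=W[(W[:,0]>xa)&(W[:,0]<xb)&(W[:,1]>ya)&(W[:,1]<yb)&(W[:,2]>.02)&(W[:,2]<.6)]
        print(n,(xa,xb,ya,yb),len(s), s.max(0).round(3) if len(s) else '', s.min(0).round(3) if len(s) else '')
E
```

```text
scene (0.1, 0.4, -0.6, -0.2) 467 [ 0.4   -0.263  0.068] [ 0.351 -0.507  0.02 ]
scene (0.3, 0.6, -0.3, -0.15) 5220 [ 0.6   -0.15   0.362] [ 0.351 -0.3    0.02 ]
scene (0.55, 0.72, -0.2, 0.12) 4049 [0.72  0.119 0.312] [ 0.55 -0.2   0.02]
scene (0.6, 0.85, -0.3, -0.1) 15069 [ 0.85  -0.1    0.315] [ 0.6  -0.3   0.02]
scene (0.72, 0.85, -0.2, 0.12) 14133 [0.85  0.12  0.324] [ 0.72 -0.2   0.02]
scene (0.4, 0.7, 0.1, 0.4) 1335 [0.7   0.4   0.348] [0.402 0.153 0.02 ]
side (0.1, 0.4, -0.6, -0.2) 28 [ 0.4   -0.486  0.036] [ 0.395 -0.514  0.022]
side (0.3, 0.6, -0.3, -0.15) 0  
side (0.55, 0.72, -0.2, 0.12) 2180 [ 0.72  -0.022  0.312] [ 0.55 -0.2   0.02]
side (0.6, 0.85, -0.3, -0.1) 8356 [ 0.848 -0.1    0.354] [ 0.642 -0.274  0.02 ]
side (0.72, 0.85, -0.2, 0.12) 7267 [0.85  0.12  0.332] [ 0.72 -0.2   0.02]
side (0.4, 0.7, 0.1, 0.4) 545 [0.7   0.4   0.345] [0.623 0.311 0.02 ]
```

View pics/wrist0.png

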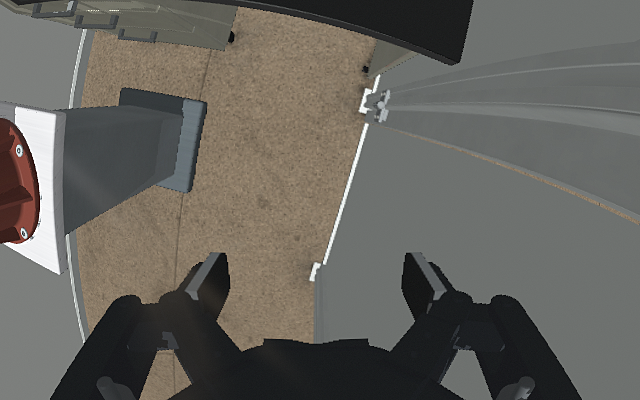

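```bash
python3 - <<'E'
from h import *
H=np.zeros((60,60))
for n in ["scene","side"]:
    c=np.load(f"{n}0.npy",allow_pickle=True).item(); W=pts(c).reshape(-1,3)
    W=W[np.isfinite(W).all(1)]
    W=W[(W[:,2]<.6)]
    i=((W[:,0]-.3)/.02).astype(int); j=((W[:,1]+.36)/.03).astype(int)
    k=(W[:,0]>.3)&(W[:,1]>-.36)&(i<30)&(j<27)
    np.maximum.at(H,(i[k],j[k]),W[k,2]*100)
print("     "+" ".join(f"{int(-36+3*j):3d}" for j in range(26)))
for i in range(29): print(f"{.3+.02*i:.2f} "+" ".join(f"{int(round(H[i,j])):3d}" for j in range(26)))
E
```

```text
-36 -33 -30 -27 -24 -21 -18 -15 -12  -9  -6  -3   0   3   6   9  12  15  18  21  24  27  30  33  36  39
0.30   0   0   0   0   0   0   0   0   0  34  36  37  37  51  51   0   0   0   0   0   0   0   0   0   0   0
0.32   0   0   0   0   0   0   0   0   0   0  36  37  37  38  34   0   0   0   0   0   0   0   0   0   0   0
0.34   0   5   5   0   0   0   0   0   0   0   0   0   0   0   0   0   0   0   0   1   0   0   0   0   1   0
0.36   0   6   7   4   1   0   0   0   0   0   0   0   0   0   0   1   0   2   1   0   0   2   2   0   0   0
0.38   0   7   7   6   0   0   0   0   0   0   0   0   0   0   0   0   0   2   2   0   0   2   2   2   0   0
0.40   0   7   7   7   1   0   0   1   7   8   8   8   8   7   7   0   2   2   2   0   0   2   2   2   0   1
0.42   4   7   7   7   0   0   8   8   8   7   6   7   5   8   7   0   2   2   0   0   0   2   2   2   0   0
0.44   5   6   6   1   0   1   7   8   5   5   5   7   5   7   7   0   2   2   0   0   0   0   1   0   0   1
0.46   6   4   0   0   0   0   8   8   5  12  12  12   7   8   7   0   2   1   0   0   1   0   0   0   0   0
0.48  35  36  3
[... 1464 characters left out ...]
 2   2   2   3   3   3   3   3   2   2   2  34
0.76   0   0   0   0   0  32  31  30   3   3   3   2   3   3   3   3   3   3   3   3   3   2   2   2   2  34
0.78   0   0   0   0   0  32  31  30   5   5   4   3   3   3   3   3   3   3   3   3   2   3   3   3   3  33
0.80   0   0   0   0  31  31  31   2   6   6   4   4   3   3   3   3   3   3   3   3   3   3   2   2   2  33
0.82   0   0   0   0  12  16   1   0   5   6   4   4   3   3   3   3   3   2   0   0   0   0   0  28   4  33
0.84   0   0   0   6   9   0   0   0   5   5   4   4   2  32  32  32  33  33  32  32  32  32  32  34  33  33
0.86   0   0   0   3   0   0   1   0   5   5   5   4   0  32  33  32  32  32  32  33  33  33  33  34  33  33
```

Call:
carry_out:
  commands:
    - [-2.3,0,-2.5,0,1]
    - [-2.3,0,-2.5,0,1]
    - [-2.3,0,-2.5,0,1]
    - [-2.3,0,-2.5,0,1]
    - [-2.3,0,-2.5,0,1]
    - [-2.3,0,-2.5,0,1]
    - [-2.3,0,-2.5,0,1]
    - [-2.3,0,-2.5,0,1]
    - [-2.3,0,-2.5,0,1]
    - [-2.3,0,-2.5,0,1]
    - [-2.3,0,-2.5,0,1]
    - [-2.3,0,-2.5,0,1]

```text
clock: 1.35
tool_pos: [0.3446, -0.2171, 0.2422]
eef_rot: [-0.092, 0.092, -0.701, 0.701]
contact_force: [0.4, -0.3, 0.2]
finger_gap: 0.0854
```

Call:
carry_out:
  commands:
    - [0,0,0,-8.1,1]
    - [0,0,0,-8.1,1]
    - [0,0,0,-8.1,1]
    - [0,0,0,-8.1,1]
    - [0,0,0,-8.1,1]
    - [0,0,0,-8.1,1]
    - [0,0,0,-8.1,1]
    - [0,0,0,-8.1,1]
    - [0,0,0,-8.1,1]
    - [0,0,0,-8.1,1]
    - [0,0,0,0,1]

```text
clock: 2.45
tool_pos: [0.3442, -0.2183, 0.2421]
eef_rot: [0.526, -0.526, 0.473, -0.473]
contact_force: [-0.3, 0.5, -0.4]
finger_gap: 0.085
```

```bash
cat >> h.py <<'E'
def to(x,y,z,yaw=None):
    o=readout.get_obs(); M=rot(o["eef_rot"]); p=np.array(o["tool_pos"])
    zz=np.degrees(np.arctan2(M[1,2],M[0,2]))
    print("t",round(o["clock"],2),"p",p.round(4),"zaxis yaw",zz.round(2),"tilt",M[:,1].round(3),"F",np.round(o["contact_force"],1),"gap",round(o["finger_gap"],4),"j",np.round(o["joint_positions"],2))
    print("shift cm (tool)",((np.array([x,y,z])-p)@M*100).round(2), "turn", None if yaw is None else round(zz-yaw,2))
E
python3 -c "
from h import *
to(.485,-.044,.16,6)"
```

```text
t 2.45 p [ 0.3442 -0.2183  0.2421] zaxis yaw 6.12 tilt [-0.  0. -1.] F [-0.3  0.5 -0.4] gap 0.085 j [-0.89 -0.49 -0.43  1.63 -0.    0.58]
shift cm (tool) [-15.83   8.21  15.86] turn 0.12
```

Call:
carry_out:
  commands:
    - [-2,0,2,0,1]
    - [-2,0,2,0,1]
    - [-2,0,2,0,1]
    - [-2,1,2,0,1]
    - [-2,1,2,0,1]
    - [-2,1,2,0,1]
    - [-2,2,2,0,1]
    - [-1.8,2,1.9,0,1]
    - [0,1,0,0,1]
    - [0,0,0,0,1]
    - [0,0,0,0,1]

```text
clock: 3.55
tool_pos: [0.4856, -0.0451, 0.1627]
eef_rot: [-0.525, 0.525, -0.474, 0.474]
contact_force: [-0.1, 0.2, 0.3]
finger_gap: 0.085
```

```bash
python3 - <<'E'
from h import *
to(.485,-.044,.104,6)
c=eyes.capture("wrist"); cv2.imwrite("pics/w1.png",c["img"])
c=eyes.capture("scene"); cv2.imwrite("pics/s1.png",cv2.resize(c["img"][80:280,60:360],None,fx=2.6,fy=2.6))
E
```

```text
t 3.55 p [ 0.4856 -0.0451  0.1627] zaxis yaw 5.87 tilt [-0. -0. -1.] F [-0.1  0.2  0.3] gap 0.085 j [-0.36 -0.24 -0.38  1.43 -0.    1.11]
shift cm (tool) [-0.12  5.87 -0.05] turn -0.13
```

View pics/w1.png

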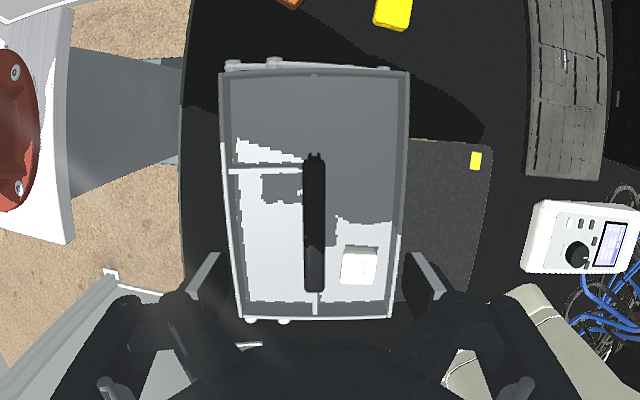

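View pics/s1.png

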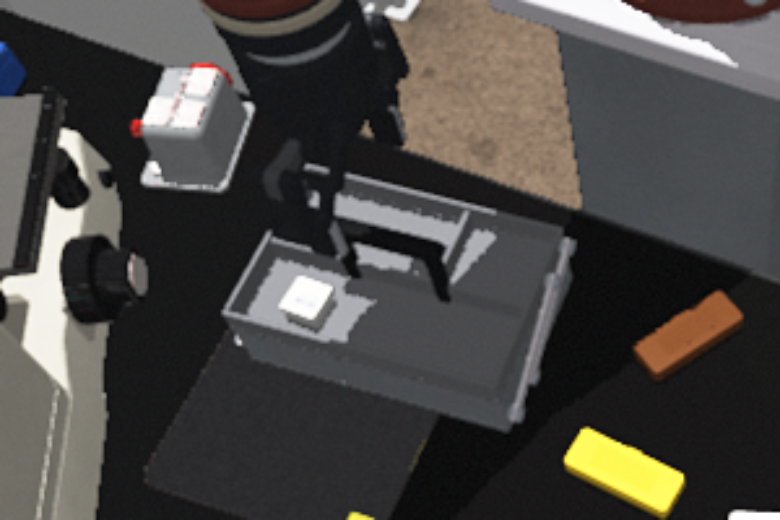

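The wrist view shows the bar's axis at column 314, midway between the pads at about 205 and 425, so I'm going down to grip it.

Call:
carry_out:
  commands:
    - [-0.1,1,0,0,1]
    - [0,1,0,0,1]
    - [0,1,0,0,1]
    - [0,1,0,0,1]
    - [0,1,0,0,1]
    - [0,0.9,0,0,1]
    - [0,0,0,0,1]
    - [0,0,0,0,0]
    - [0,0,0,0,0]
    - [0,0,0,0,0]
    - [0,0,0,0,0]
    - [0,0,0,0,0]

```text
clock: 4.85
tool_pos: [0.4848, -0.0437, 0.1033]
eef_rot: [-0.525, 0.526, -0.474, 0.473]
contact_force: [-23.4, -4.1, 15.0]
finger_gap: 0.0129
```

Call:
carry_out:
  commands:
    - [0,0,0,0,0]
    - [0,0,0,0,0]
    - [0,0,0,0,0]

```text
clock: 5.15
tool_pos: [0.4846, -0.0438, 0.1036]
eef_rot: [-0.525, 0.526, -0.474, 0.473]
contact_force: [-9.1, -1.0, 7.5]
finger_gap: 0.0132
```

```bash
python3 - <<'E'
from h import *
to(.485,-.044,.104,6)
th=.433
for a,b in [(0,.2)]:pass
q=np.linspace(0,2.2,23)
X=10*(np.cos(th)-np.cos(th+q)); Z=10*(np.sin(th+q)-np.sin(th))
for i in range(22): print([0,round(-(Z[i+1]-Z[i]),2),round(X[i+1]-X[i],2),0,0],end=",")
E
```

```text
t 5.15 p [ 0.4846 -0.0438  0.1036] zaxis yaw 5.99 tilt [-0.003 -0.001 -1.   ] F [-9.1 -1.   7.5] gap 0.0132 j [-0.36 -0.22 -0.47  1.33 -0.    1.11]
shift cm (tool) [ 0.02 -0.04  0.04] turn -0.01
[0, np.float64(-0.89), np.float64(0.46), 0, 0],[0, np.float64(-0.83), np.float64(0.55), 0, 0],[0, np.float64(-0.78), np.float64(0.63), 0, 0],[0, np.float64(-0.71), np.float64(0.71), 0, 0],[0, np.float64(-0.63), np.float64(0.77), 0, 0],[0, np.float64(-0.55), np.float64(0.83), 0, 0],[0, np.float64(-0.47), np.float64(0.88), 0, 0],[0, np.float64(-0.38), np.float64(0.93), 0, 0],[0, np.float64(-0.28), np.float64(0.96), 0, 0],[0, np.float64(-0.19), np.float64(0.98), 0, 0],[0, np.float64(-0.09), np.float64(1.0), 0, 0],[0, np.float64(0.01), np.float64(1.0), 0, 0],[0, np.float64(0.11), np.float64(0.99), 0, 0],[0, np.float64(0.21), np.float64(0.98), 0, 0],[0, np.float64(0.31), np.float64(0.95), 0, 0],[0, np.float64(0.4), np.float64(0.92), 0, 0],[0, np.float64(0.49), np.float64(0.87), 0, 0],[0, np.float64(0.57), np.float64(0.82), 0, 0],[0, np.float64(0.65), np.float64(0.76), 0, 0],[0, np.float64(0.73), np.float64(0.69), 0, 0],[0, np.float64(0.79), np.float64(0.61), 0, 0],[0, np.float64(0.85), np.float64(0.53), 0, 0],
```

Call:
carry_out:
  commands:
    - [0,-0.89,0.46,0,0]
    - [0,-0.83,0.55,0,0]
    - [0,-0.78,0.63,0,0]
    - [0,-0.71,0.71,0,0]

```text
clock: 5.55
tool_pos: [0.5073, -0.0414, 0.1352]
eef_rot: [-0.524, 0.527, -0.474, 0.472]
contact_force: [-9.8, -2.6, 2.2]
finger_gap: 0.0128
```

Call:
carry_out:
  commands:
    - [0,-0.63,0.77,0,0]
    - [0,-0.55,0.83,0,0]
    - [0,-0.47,0.88,0,0]
    - [0,-0.38,0.93,0,0]
    - [0,-0.28,0.96,0,0]

```text
clock: 6.05
tool_pos: [0.5522, -0.0367, 0.1591]
eef_rot: [-0.525, 0.526, -0.473, 0.473]
contact_force: [-4.9, -0.1, 4.0]
finger_gap: 0.0129
```

Call:
carry_out:
  commands:
    - [0,-0.19,0.98,0,0]
    - [0,-0.09,1.0,0,0]
    - [0,0.01,1.0,0,0]
    - [0,0.11,0.99,0,0]
    - [0,0.21,0.98,0,0]
    - [0,0.31,0.95,0,0]

```text
clock: 6.65
tool_pos: [0.6118, -0.0303, 0.1546]
eef_rot: [-0.525, 0.526, -0.473, 0.473]
contact_force: [-2.6, 0.6, 0.2]
finger_gap: 0.0131
```

Call:
carry_out:
  commands:
    - [0,0.4,0.92,0,0]
    - [0,0.49,0.87,0,0]
    - [0,0.57,0.82,0,0]
    - [0,0.65,0.76,0,0]
    - [0,0.73,0.69,0,0]
    - [0,0.79,0.61,0,0]
    - [0,0.4,0.3,0,0]
    - [0,0,0,0,0]
    - [0,0,0,0,0]
    - [0,0,0,0,0]

```text
clock: 7.65
tool_pos: [0.6599, -0.0252, 0.1137]
eef_rot: [-0.525, 0.526, -0.474, 0.473]
contact_force: [-5.2, -1.5, -8.9]
finger_gap: 0.0129
```

```bash
python3 - <<'E'
from h import *
to(.485,-.044,.104,6)
c=eyes.capture("scene"); cv2.imwrite("pics/s2.png",c["img"])
E
```

```text
t 7.65 p [ 0.6599 -0.0252  0.1137] zaxis yaw 5.99 tilt [-0.002  0.    -1.   ] F [-5.2 -1.5 -8.9] gap 0.0129 j [-0.24  0.3   0.09  1.36 -0.    1.23]
shift cm (tool) [  0.04   1.   -17.59] turn -0.01
```

View pics/s2.png

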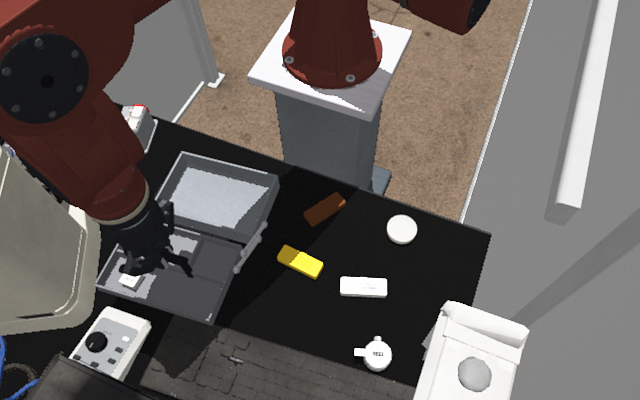

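The tray is over at q≈2.15 and the empty compartment shows at about (218,195). I'll release the bar, rise and go for the mailer at (363,287).

Call:
carry_out:
  commands:
    - [0,0,0,0,0.5]
    - [0,0,0,0,1]
    - [0,0,0,0,1]
    - [0,0,0,0,1]
    - [0,0,0,0,1]
    - [0,-1,0,0,1]
    - [0,-2,0,0,1]
    - [0,-3,0,0,1]
    - [0,-3,0,0,1]
    - [0,-1,0,0,1]
    - [0,0,0,0,1]

```text
clock: 8.8
tool_pos: [0.6618, -0.0255, 0.217]
eef_rot: [0.526, -0.525, 0.472, -0.474]
contact_force: [0.2, -0.2, 0.6]
finger_gap: 0.0857
```

```bash
python3 - <<'E'
from h import *
to(.541,.2855,.21,19.8)
c=eyes.capture("scene");W=pts(c);im=c["img"]; cv2.imwrite("pics/s3.png",im)
s=slice(265,310),slice(325,400)
m=(im[s].min(-1)>150)&(W[s][...,2]>.008);p=W[s][m];print(cv2.minAreaRect(p[p[:,2]>np.median(p[:,2])-.004][:,:2].astype(np.float32)*1000))
# compartment floor
reg=np.zeros(im.shape[:2],bool); reg[145:245,140:290]=1
x=(W-np.array([.4845,-.0442,0])); a=np.radians(6); cx=x[...,0]*np.cos(a)+x[...,1]*np.sin(a); cy=-x[...,0]*np.sin(a)+x[...,1]*np.cos(a)
m=reg&(W[...,2]>.036)&(W[...,2]<.056)&(abs(cx)<.09)&(abs(cy)<.125)
print("rim",np.percentile(cx[m],[0.5,99.5]).round(3),np.percentile(cy[m],[.5,99.5]).round(3))
m=reg&(W[...,2]<.012)&(abs(cx)<.06)&(abs(cy)<.1); print("floor",np.percentile(cx[m],[1,99]).round(3),np.percentile(cy[m],[1,99]).round(3),np.median(W[m][:,2]).round(4))
# handle: dark high
m=(W[...,2]>.1)&(W[...,2]<.14)&(abs(cx-.178)<.05)&(abs(cy)<.06)
print("bar",m.sum(),np.median(cx[m]),np.median(cy[m]),np.percentile(W[m][:,2],[5,50,95]))
E
```

```text
t 8.8 p [ 0.6618 -0.0255  0.217 ] zaxis yaw 6.0 tilt [ 0.004 -0.001 -1.   ] F [ 0.2 -0.2  0.6] gap 0.0857 j [-0.24  0.29  0.26  1.54 -0.    1.23]
shift cm (tool) [-32.19   0.63  -8.76] turn -13.8
((541.8639526367188, 285.9924621582031), (32.959266662597656, 81.59553527832031), 19.720266342163086)
rim [-0.072  0.086] [-0.111  0.111]
floor [-0.059  0.046] [-0.098  0.085] 0.0062
bar 548 0.17692845663233867 0.0026907850255229824 [0.10571547 0.12823815 0.13052054]
```

View pics/s3.png

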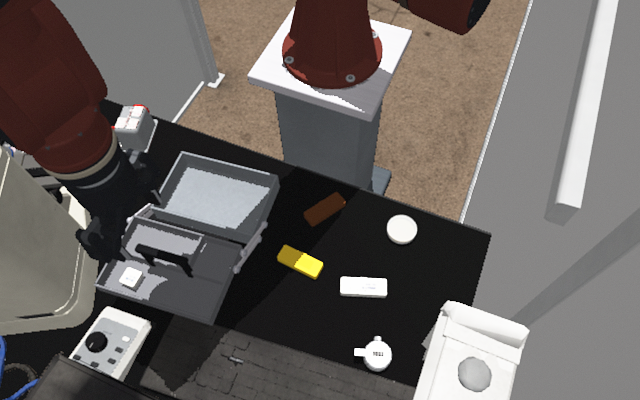

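Call:
carry_out:
  commands:
    - [-3,0,-0.8,0,1]
    - [-3,0,-0.8,0,1]
    - [-3,0,-0.8,0,1]
    - [-3,0,-0.8,0,1]
    - [-3,0,-0.8,0,1]
    - [-3,0,-0.8,0,1]
    - [-3,0,-0.8,0,1]
    - [-3,0,-0.8,0,1]
    - [-3,0,-0.8,0,1]
    - [-3,0,-0.8,0,1]
    - [-2.2,0,-0.8,0,1]
    - [0,0,0,0,1]

```text
clock: 10.05
tool_pos: [0.5374, 0.288, 0.2126]
eef_rot: [-0.525, 0.527, -0.473, 0.472]
contact_force: [0.0, -0.0, 0.6]
finger_gap: 0.0855
```

Call:
carry_out:
  commands:
    - [0,0,0,-7,1]
    - [0,3,0,-6.8,1]
    - [0,3,0,0,1]
    - [0,3,0,0,1]
    - [0,3,0,0,1]
    - [0,0,0,0,1]
    - [0,0,0,0,1]

```text
clock: 10.75
tool_pos: [0.5389, 0.2852, 0.094]
eef_rot: [-0.578, 0.579, -0.407, 0.406]
contact_force: [-0.2, -0.3, 0.7]
finger_gap: 0.0853
```

```bash
python3 - <<'E'
from h import *
to(.5415,.2857,.014,19.8)
o=readout.get_obs()
c=eyes.capture("wrist"); cv2.imwrite("pics/w4.png",c["img"])
K=c["mtx"];z=c["range_z"];u,v=np.meshgrid(np.arange(640),np.arange(400))
dx=u-K[0,2];dy=v-K[1,2];r=np.hypot(dx,dy)+1e-9;th=r/K[0,0]
P=np.stack([z*np.tan(th)*dx/r,-z*np.tan(th)*dy/r,-z],-1)
W=P@rot(c["attitude"]).T+np.array(c["position"]); W[z==0]=np.nan
T=(W-o["tool_pos"])@rot(o["eef_rot"])
m=(abs(T[...,0])<.03)&(abs(T[...,2])<.06)&(T[...,1]<.03)
for s in (1,-1):
    k=m&(s*T[...,2]>.025); t=T[k]; print(len(t), t[:,1].max() if len(t) else None, np.percentile(t,[1,50,99],axis=0).round(4) if len(t) else '')
s=slice(0,400),slice(0,640)
k=(c["img"].min(-1)>150)&(W[...,2]>.008)&(W[...,2]<.03)&(np.hypot(W[...,0]-.5415,W[...,1]-.2857)<.06)
p=W[k]; print(len(p),cv2.minAreaRect(p[:,:2].astype(np.float32)*1000),np.median(p[:,2]))
E
```

```text
t 10.75 p [0.5389 0.2852 0.094 ] zaxis yaw 19.77 tilt [-0.002 -0.001 -1.   ] F [-0.2 -0.3  0.7] gap 0.0853 j [ 0.27  0.16 -0.11  1.3  -0.    1.5 ]
shift cm (tool) [0.03 8.   0.28] turn -0.03
9082 -0.002369417509754718 [[-0.0177 -0.0961  0.0254]
 [-0.0108 -0.0669  0.0442]
 [ 0.01   -0.0068  0.0599]]
9451 -0.002328225206358243 [[-0.0177 -0.0962 -0.0599]
 [-0.0106 -0.0673 -0.045 ]
 [ 0.0104 -0.0069 -0.0254]]
4732 ((541.6698608398438, 286.7339172363281), (33.847686767578125, 83.88721466064453), 20.133201599121094) 0.015234275304283507
```

View pics/w4.png

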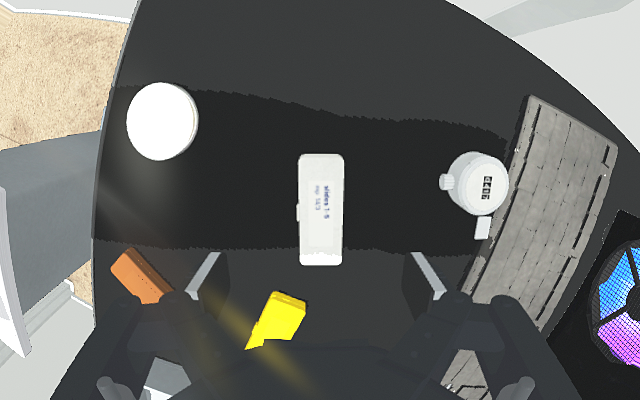

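The wrist view gives the mailer's centre as (0.5417, 0.2867), with its "slides" label visible at (320,210). That agrees with the scene view. The open tips stand 2 mm behind the TCP, so I'll go down to TCP z≈0.011.

Call:
carry_out:
  commands:
    - [0,2,0.28,0,1]
    - [0,2,0,0,1]
    - [0,2,0,0,1]
    - [0,1.3,0,0,1]
    - [0,1,0,0,1]
    - [0,0,0,0,1]
    - [0,0,0,0,1]

```text
clock: 11.5
tool_pos: [0.5427, 0.2869, 0.0125]
eef_rot: [0.579, -0.578, 0.406, -0.407]
contact_force: [-0.4, -0.4, 0.5]
finger_gap: 0.0853
```

Call:
carry_out:
  commands:
    - [0,0,0,0,0.6]
    - [0,0,0,0,0.5]
    - [0,0,0,0,0.4]
    - [0,0,0,0,0.3]
    - [0,0,0,0,0.2]
    - [0,0,0,0,0.2]
    - [0,0,0,0,0.2]

```text
clock: 12.2
tool_pos: [0.5427, 0.2869, 0.0122]
eef_rot: [0.579, -0.578, 0.406, -0.407]
contact_force: [-0.0, -0.2, 5.3]
finger_gap: 0.0302
```

```bash
python3 - <<'E'
from h import *
to(.541,.286,.2,19.8)
E
```

```text
t 12.2 p [0.5427 0.2869 0.0122] zaxis yaw 19.8 tilt [ 0.001  0.    -1.   ] F [-0.  -0.2  5.3] gap 0.0302 j [ 0.27  0.23 -0.18  1.15 -0.    1.5 ]
shift cm (tool) [  0.03 -18.78  -0.17] turn -0.0
```

Call:
carry_out:
  commands:
    - [0,0,0,0,0.1]
    - [0,0,0,0,0.1]
    - [0,-1,0,0,0.1]
    - [0,-2,0,0,0.1]
    - [0,-3,0,0,0.1]
    - [0,-3,0,0,0.1]
    - [0,-3,0,0,0.1]
    - [0,0,0,0,0.1]

```text
clock: 13.0
tool_pos: [0.5443, 0.2874, 0.1369]
eef_rot: [0.58, -0.577, 0.405, -0.408]
contact_force: [1.3, 0.5, -0.5]
finger_gap: 0.0303
```

```bash
python3 - <<'E'
from h import *
a=np.radians(6); 
to(.4845,-.0442,.2,6)
c=eyes.capture("scene"); cv2.imwrite("pics/s5.png",cv2.resize(c["img"][150:350,200:500],None,fx=2.6,fy=2.6))
c=eyes.capture("wrist"); cv2.imwrite("pics/w5.png",c["img"])
E
```

```text
t 13.0 p [0.5443 0.2874 0.1369] zaxis yaw 19.81 tilt [ 0.006  0.002 -1.   ] F [ 1.3  0.5 -0.5] gap 0.0303 j [ 0.27  0.15 -0.05  1.37 -0.    1.5 ]
shift cm (tool) [ 29.17  -6.41 -16.82] turn 13.81
```

View pics/s5.png

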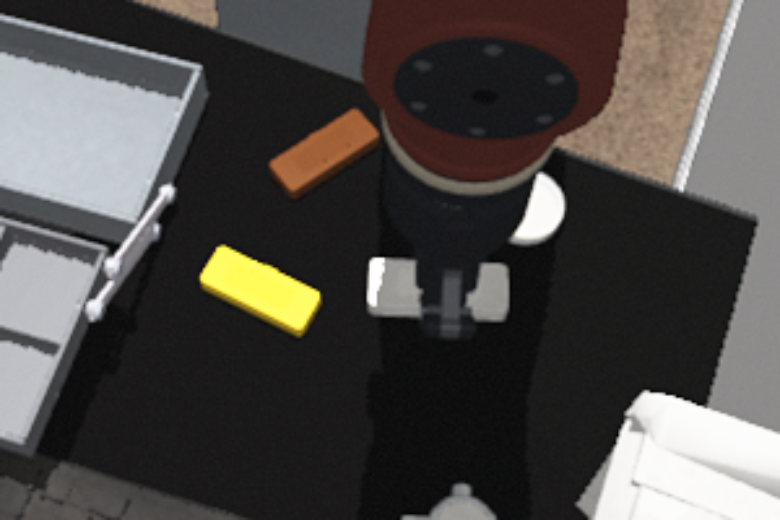

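View pics/w5.png

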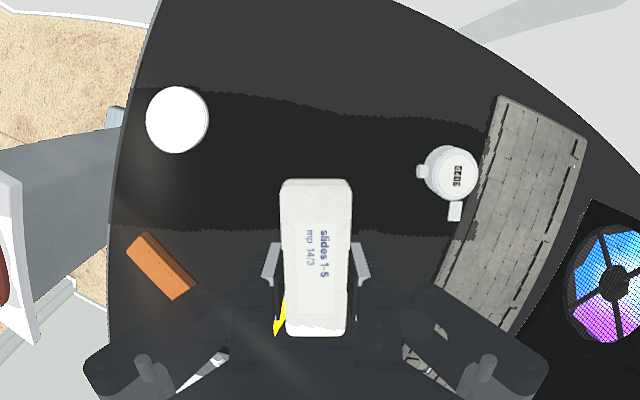

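The mailer is held level, centred between the pads. Next I'll carry it over the compartment.

Call:
carry_out:
  commands:
    - [0,-2,0,0,0.1]
    - [1,-2,-0.6,0,0.1]
    - [2.5,-2,-1.4,0,0.1]
    - [3.2,0,-1.8,0,0.1]
    - [3.2,0,-1.9,0,0.1]
    - [3.2,0,-1.9,0,0.1]
    - [3.2,0,-1.9,0,0.1]
    - [3.2,0,-1.9,0,0.1]
    - [3.2,0,-1.9,0,0.1]
    - [3.2,0,-1.9,0,0.1]
    - [2.2,0,-1.2,0,0.1]
    - [1.1,0,-0.7,0,0.1]

```text
clock: 14.3
tool_pos: [0.4792, -0.0474, 0.1902]
eef_rot: [-0.578, 0.578, -0.408, 0.406]
contact_force: [-0.2, 1.2, -0.7]
finger_gap: 0.0303
```

Call:
carry_out:
  commands:
    - [0,0,0,7,0.1]
    - [0,0,0,6.8,0.1]
    - [0,0,0,0,0.1]
    - [0,0,0,0,0.1]

```text
clock: 14.7
tool_pos: [0.48, -0.0454, 0.191]
eef_rot: [-0.526, 0.527, -0.472, 0.472]
contact_force: [-0.1, -0.1, -0.2]
finger_gap: 0.0304
```

```bash
python3 - <<'E'
from h import *
to(.4825,-.0444,.0195,6)
c=eyes.capture("wrist"); cv2.imwrite("pics/w6.png",c["img"])
E
```

```text
t 14.7 p [ 0.48   -0.0454  0.191 ] zaxis yaw 6.23 tilt [-0.001  0.    -1.   ] F [-0.1 -0.1 -0.2] gap 0.0304 j [-0.37 -0.26 -0.34  1.49  0.    1.1 ]
shift cm (tool) [-0.06 17.15  0.28] turn 0.23
```

View pics/w6.png

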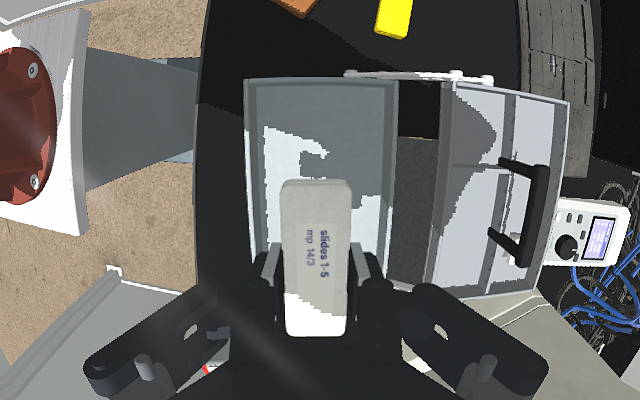

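Call:
carry_out:
  commands:
    - [0,2,0.25,0.2,0.1]
    - [0,3,0,0,0.1]
    - [0,3,0,0,0.1]
    - [0,3,0,0,0.1]
    - [0,2,0,0,0.1]
    - [0,1.5,0,0,0.1]
    - [0,1,0,0,0.1]
    - [0,0.7,0,0,0.1]
    - [0,0.5,0,0,0.1]
    - [0,0.3,0,0,0.1]
    - [0,0,0,0,0.1]

```text
clock: 15.85
tool_pos: [0.4828, -0.0457, 0.0217]
eef_rot: [0.525, -0.525, 0.474, -0.474]
contact_force: [0.1, 0.2, -0.3]
finger_gap: 0.0304
```

```bash
python3 - <<'E'
from h import *
to(.4825,-.0444,.0195,6)
E
```

```text
t 15.85 p [ 0.4828 -0.0457  0.0217] zaxis yaw 5.81 tilt [ 0. -0. -1.] F [ 0.1  0.2 -0.3] gap 0.0304 j [-0.36 -0.17 -0.57  1.16 -0.    1.1 ]
shift cm (tool) [-0.14  0.22 -0.02] turn -0.19
```

Call:
carry_out:
  commands:
    - [0,0.2,0,0,0.1]
    - [0,0,0,0,0.1]
    - [0,0,0,0,0.5]
    - [0,0,0,0,0.65]
    - [0,0,0,0,0.65]
    - [0,0,0,0,0.65]
    - [0,-1,0,0,0.65]
    - [0,-2,0,0,0.65]
    - [0,-3,0,0,0.65]
    - [0,-3,0,0,0.65]
    - [0,-4,0,0,0.65]
    - [0,-4,0,0,0.65]

```text
clock: 17.05
tool_pos: [0.4823, -0.0455, 0.1917]
eef_rot: [0.525, -0.525, 0.474, -0.474]
contact_force: [1.1, -0.2, 0.7]
finger_gap: 0.0556
```

Call:
carry_out:
  commands:
    - [0,-2,0,0,1]
    - [0,0,0,0,1]
    - [0,0,0,0,1]

```text
clock: 17.35
tool_pos: [0.4828, -0.0457, 0.21]
eef_rot: [0.525, -0.525, 0.474, -0.474]
contact_force: [-0.1, 0.7, -0.5]
finger_gap: 0.0854
```

```bash
python3 - <<'E'
from h import *
a=np.radians(6)
c=eyes.capture("scene"); cv2.imwrite("pics/s7.png",c["img"]); np.save("s7.npy",c,allow_pickle=True)
o=readout.get_obs()
c=eyes.capture("wrist"); cv2.imwrite("pics/w7.png",c["img"]); 
K=c["mtx"];z=c["range_z"];u,v=np.meshgrid(np.arange(640),np.arange(400))
dx=u-K[0,2];dy=v-K[1,2];r=np.hypot(dx,dy)+1e-9;th=r/K[0,0]
P=np.stack([z*np.tan(th)*dx/r,-z*np.tan(th)*dy/r,-z],-1)
W=P@rot(c["attitude"]).T+np.array(c["position"]); W[z==0]=np.nan
x=W-np.array([.4845,-.0442,0]); cx=x[...,0]*np.cos(a)+x[...,1]*np.sin(a); cy=-x[...,0]*np.sin(a)+x[...,1]*np.cos(a)
m=(abs(cx)<.058)&(abs(cy)<.093)&(W[...,2]>.012)&(W[...,2]<.035)
print("mailer",m.sum(),np.median(W[m][:,2]),cv2.minAreaRect(np.stack([cx[m],cy[m]],-1).astype(np.float32)*1000))
m=(c["img"].max(-1)<70)&(abs(cx-.178)<.03)&(abs(cy)<.06)&(W[...,2]>.1)&(W[...,2]<.14)
if m.sum(): print("bar",m.sum(),cv2.minAreaRect(np.stack([cx[m],cy[m]],-1).astype(np.float32)*1000),np.percentile(W[m][:,2],[5,50,95]))
q=2.15
for q in (2.1,2.15,2.2,2.27): print(q,.1*(np.cos(.433)-np.cos(.433+q)),.112+.1*(np.sin(.433+q)-np.sin(.433)))
to(.6605,-.0255,.25,6)
E
```

```text
mailer 2324 0.020197088353869852 ((-1.902658462524414, -1.0198097229003906), (83.40170288085938, 33.29030990600586), 89.5293960571289)
bar 1807 ((175.45236206054688, -0.2342529296875), (14.80076789855957, 88.73148345947266), 0.1522168666124344) [0.10655173 0.12766683 0.12943769]
2.1 0.1728164477636448 0.12721175447976274
2.15 0.1755712883509417 0.12303974711648345
2.2 0.1781141726426433 0.11873526903201227
2.27 0.1813061260213676 0.11250699249973957
t 17.45 p [ 0.4821 -0.0454  0.2085] zaxis yaw 5.8 tilt [-0.002  0.001 -1.   ] F [-0.8 -0.1 -0.3] gap 0.0851 j [-0.36 -0.25 -0.31  1.52 -0.    1.1 ]
shift cm (tool) [-0.18 -4.18 17.94] turn -0.2
```

View pics/w7.png

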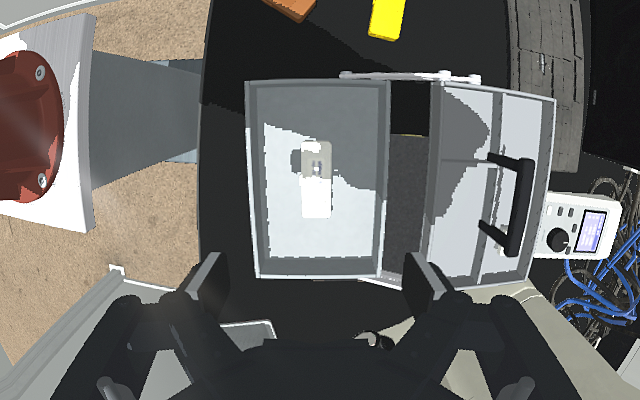

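The mailer lies flat in the compartment at (-2, -1) mm with its top at 20 mm. The bar is at 175.5 mm along case x (q≈2.15). I'll go back to the bar.

Call:
carry_out:
  commands:
    - [0,0,2,-0.2,1]
    - [0,0,3,0,1]
    - [0,0,3,0,1]
    - [0,0,3,0,1]
    - [0,0,3,0,1]
    - [0,0,2,0,1]
    - [-0.15,0,1.75,0,1]
    - [0,0,0,0,1]
    - [0,0,0,0,1]

```text
clock: 18.35
tool_pos: [0.6582, -0.0255, 0.2081]
eef_rot: [-0.525, 0.526, -0.474, 0.472]
contact_force: [0.1, -0.2, 0.1]
finger_gap: 0.0853
```

```bash
python3 - <<'E'
from h import *
to(.659,-.0257,.114,6)
c=eyes.capture("wrist"); cv2.imwrite("pics/w8.png",c["img"])
E
```

```text
t 18.35 p [ 0.6582 -0.0255  0.2081] zaxis yaw 6.02 tilt [-0.002  0.    -1.   ] F [ 0.1 -0.2  0.1] gap 0.0853 j [-0.24  0.29  0.24  1.53 -0.    1.23]
shift cm (tool) [0.03 9.41 0.1 ] turn 0.02
```

View pics/w8.png

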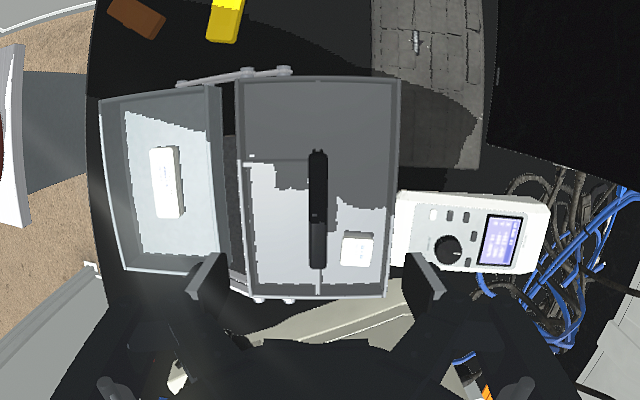

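The coverslip box is still in the tray at (357,250), and the bar at column 318 is centred between the pads. I'm going down to grip it.

Call:
carry_out:
  commands:
    - [0,2,0.1,0,1]
    - [0,2,0,0,1]
    - [0,2,0,0,1]
    - [0,1.5,0,0,1]
    - [0,1,0,0,1]
    - [0,0.9,0,0,1]
    - [0,0,0,0,1]
    - [0,0,0,0,0]
    - [0,0,0,0,0]
    - [0,0,0,0,0]
    - [0,0,0,0,0]
    - [0,0,0,0,0]

```text
clock: 19.6
tool_pos: [0.66, -0.0256, 0.1157]
eef_rot: [-0.525, 0.526, -0.473, 0.473]
contact_force: [-4.4, -1.0, -0.5]
finger_gap: 0.0126
```

Call:
carry_out:
  commands:
    - [0,0,0,0,0]
    - [0,0,0,0,0]
    - [0,0,0,0,0]

```text
clock: 19.9
tool_pos: [0.66, -0.0256, 0.1157]
eef_rot: [-0.525, 0.526, -0.473, 0.473]
contact_force: [-1.2, 0.5, 1.4]
finger_gap: 0.0128
```

```bash
python3 - <<'E'
from h import *
to(.4846,-.0438,.1036,6)
q=np.append(np.arange(2.15,0,-.1),0); th=.433
X=10*(np.cos(th)-np.cos(th+q)); Z=10*(np.sin(th+q)-np.sin(th))
for i in range(len(q)-1): print([0,float(round(-(Z[i+1]-Z[i]),2)),float(round(X[i+1]-X[i],2)),0,0],end=",")
E
```

```text
t 19.9 p [ 0.66   -0.0256  0.1157] zaxis yaw 6.0 tilt [ 0. -0. -1.] F [-1.2  0.5  1.4] gap 0.0128 j [-0.24  0.3   0.09  1.36 -0.    1.23]
shift cm (tool) [ -0.02   1.21 -17.64] turn -0.0
[0, -0.82, -0.57, 0, 0],[0, -0.76, -0.65, 0, 0],[0, -0.69, -0.72, 0, 0],[0, -0.61, -0.79, 0, 0],[0, -0.53, -0.85, 0, 0],[0, -0.45, -0.89, 0, 0],[0, -0.35, -0.93, 0, 0],[0, -0.26, -0.97, 0, 0],[0, -0.16, -0.99, 0, 0],[0, -0.06, -1.0, 0, 0],[0, 0.04, -1.0, 0, 0],[0, 0.14, -0.99, 0, 0],[0, 0.24, -0.97, 0, 0],[0, 0.33, -0.94, 0, 0],[0, 0.42, -0.91, 0, 0],[0, 0.51, -0.86, 0, 0],[0, 0.6, -0.8, 0, 0],[0, 0.67, -0.74, 0, 0],[0, 0.74, -0.67, 0, 0],[0, 0.81, -0.59, 0, 0],[0, 0.86, -0.51, 0, 0],[0, 0.45, -0.22, 0, 0],
```

Call:
carry_out:
  commands:
    - [0,-0.82,-0.57,0,0]
    - [0,-0.76,-0.65,0,0]
    - [0,-0.69,-0.72,0,0]
    - [0,-0.61,-0.79,0,0]
    - [0,-0.53,-0.85,0,0]

```text
clock: 20.4
tool_pos: [0.6249, -0.0294, 0.1506]
eef_rot: [0.526, -0.525, 0.472, -0.474]
contact_force: [4.5, 0.5, -1.5]
finger_gap: 0.0126
```

Call:
carry_out:
  commands:
    - [0,-0.45,-0.89,0,0]
    - [0,-0.35,-0.93,0,0]
    - [0,-0.26,-0.97,0,0]
    - [0,-0.16,-0.99,0,0]
    - [0,-0.06,-1.0,0,0]
    - [0,0.04,-1.0,0,0]
    - [0,0.14,-0.99,0,0]

```text
clock: 21.1
tool_pos: [0.5576, -0.0365, 0.1626]
eef_rot: [0.526, -0.525, 0.472, -0.474]
contact_force: [1.9, 0.8, 6.9]
finger_gap: 0.0125
```

Call:
carry_out:
  commands:
    - [0,0.24,-0.97,0,0]
    - [0,0.33,-0.94,0,0]
    - [0,0.42,-0.91,0,0]
    - [0,0.51,-0.86,0,0]
    - [0,0.6,-0.8,0,0]
    - [0,0,0,0,0]

```text
clock: 21.7
tool_pos: [0.5104, -0.0414, 0.1401]
eef_rot: [-0.524, 0.526, -0.474, 0.473]
contact_force: [-9.1, -2.1, 6.7]
finger_gap: 0.0129
```

```bash
python3 - <<'E'
from h import *
to(.4846,-.0438,.1036,6)
E
```

```text
t 21.7 p [ 0.5104 -0.0414  0.1401] zaxis yaw 5.97 tilt [-0.003 -0.001 -1.   ] F [-9.1 -2.1  6.7] gap 0.0129 j [-0.34 -0.16 -0.35  1.38 -0.    1.13]
shift cm (tool) [-0.04  3.66 -2.58] turn -0.03
```

Call:
carry_out:
  commands:
    - [0,0.67,-0.74,0,0]
    - [0,0.74,-0.67,0,0]
    - [0,0.81,-0.59,0,0]
    - [0,0.5,-0.3,0,0]
    - [0,0.36,-0.2,0,0]
    - [0,0.25,-0.13,0,0]
    - [0,0.2,-0.1,0,0]
    - [0,0,0,0,0]
    - [0,0,0,0,0]

```text
clock: 22.6
tool_pos: [0.4846, -0.0442, 0.1058]
eef_rot: [-0.525, 0.526, -0.473, 0.473]
contact_force: [-7.7, 0.3, 12.7]
finger_gap: 0.013
```

```bash
python3 - <<'E'
from h import *
to(.4846,-.0438,.105,6)
E
```

```text
t 22.6 p [ 0.4846 -0.0442  0.1058] zaxis yaw 5.99 tilt [-0.001 -0.001 -1.   ] F [-7.7  0.3 12.7] gap 0.013 j [-0.36 -0.23 -0.47  1.33 -0.    1.11]
shift cm (tool) [-0.04  0.08  0.01] turn -0.01
```

Call:
carry_out:
  commands:
    - [0,0.15,-0.05,0,0]
    - [0,0.15,0,0,0]
    - [0,0,0,0,0]

```text
clock: 22.9
tool_pos: [0.4847, -0.0443, 0.1052]
eef_rot: [-0.525, 0.526, -0.472, 0.474]
contact_force: [-14.4, 2.3, 33.0]
finger_gap: 0.0125
```

The tray is against its stop: 33 N of reaction for only 0.6 mm of travel. I'll relax the push, release and back off.

Call:
carry_out:
  commands:
    - [0,-0.15,0.05,0,0]
    - [0,0,0,0,0]
    - [0,0,0,0,0.5]
    - [0,0,0,0,1]
    - [0,0,0,0,1]
    - [0,0,0,0,1]
    - [0,-1,0,0,1]
    - [0,-2,0,0,1]
    - [0,-3,0,0,1]
    - [0,-3,0,0,1]
    - [0,-2,0,0,1]
    - [0,0,0,0,1]

```text
clock: 24.1
tool_pos: [0.4868, -0.0444, 0.2167]
eef_rot: [0.526, -0.525, 0.471, -0.475]
contact_force: [0.1, -0.1, -0.5]
finger_gap: 0.0855
```

Call:
carry_out:
  commands:
    - [3,0,-2,0,1]
    - [3,0,-2,0,1]
    - [3,0,-2,0,1]
    - [3,0,-2,0,1]
    - [3,0,-2,0,1]
    - [0,0,0,0,1]
    - [0,0,0,0,1]

```text
clock: 24.8
tool_pos: [0.4012, -0.2038, 0.2125]
eef_rot: [0.525, -0.525, 0.474, -0.473]
contact_force: [1.0, 0.3, 0.4]
finger_gap: 0.0854
```

```bash
python3 - <<'E'
from h import *
to(.4846,-.0438,.105,6)
c=eyes.capture("scene");W=pts(c);im=c["img"]; cv2.imwrite("pics/s9.png",im)
reg=np.zeros(im.shape[:2],bool); reg[135:250,135:290]=1
m=reg&(W[...,2]>.108)&(W[...,2]<.125)&(im.max(-1)<70); p=W[m]
print("bar",m.sum(),np.median(p,0).round(4),np.percentile(p[:,2],[5,95]),cv2.minAreaRect(p[:,:2].astype(np.float32)*1000))
E
```

```text
t 24.8 p [ 0.4012 -0.2038  0.2125] zaxis yaw 5.88 tilt [-0.     0.001 -1.   ] F [1.  0.3 0.4] gap 0.0854 j [-0.76 -0.36 -0.39  1.55  0.    0.71]
shift cm (tool) [-15.06  10.76   9.94] turn -0.12
bar 402 [ 0.4857 -0.0436  0.1182] [0.11116665 0.12089371] ((484.05889892578125, -45.421180725097656), (15.383212089538574, 90.18675994873047), 5.468783855438232)
```

View pics/s9.png

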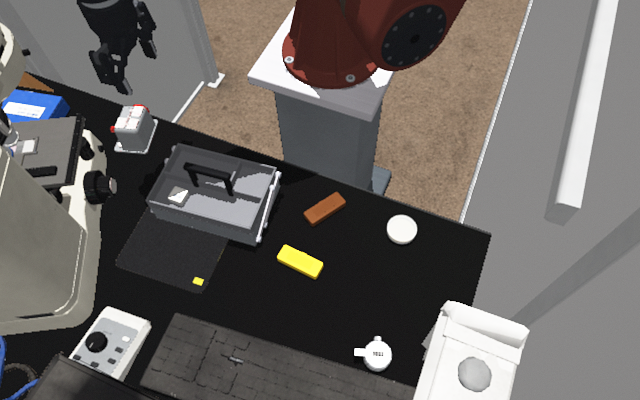

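The tray is down, with the bar at the same pixel (209,178) and the same height (0.118) as at the start. The mailer is out of sight in the case, nothing else has moved, and the gripper is clear.

```bash
python3 -c "
from h import *
print(order.close_job())"
```

```text
the job is handed in; nothing more can be done
None
```

The white slide mailer is in the accessory case's lower compartment with the tray closed over it, and I handed the job in at about 25 s of the 72 s allowed.

I swung the tray over by its bar to about 2.15 rad. I then laid the mailer in the compartment, swung the tray back until it met its stop, and released it.

**Last checks**
- **Mailer:** before closing, the wrist camera showed it lying flat about 2 mm from the compartment's centre, with its top 20 mm above the desk. It was not seen again after the tray closed.
- **Tray:** the bar is back within 1–2 mm of its starting place and at its starting height (top at 0.118 m). At the end of closing, a slight extra push gave 33 N for 0.6 mm of travel.
- **Surroundings:** the coverslip box is still in the tray, the other objects are where they were, and the gripper is clear of everything.

**Disagreement:** with the mailer held, the finger opening read 30 mm, although the mailer is 34 mm wide. The grip held level through the carry. No check failed.

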